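# Close a two-part cake mould on its dowels and hold it shut

### The arm

A 7-joint arm with a two-finger parallel gripper is mounted at the origin on a cart in front of the work surface, level with it; the furniture and walls round the work are solid. World frame = base frame: x ahead of the robot, y to its left, z up, the work surface at z = 0. Lengths are in m, angles in rad, forces in N, time in s.
With the tool pointing down it reaches from about 0.425 to 0.925 m from the base axis. Payload 6.8 kg.
Tool frame: the origin (TCP) lies midway between the tips of the shut fingers; the grasp point (between the pads) lies 19 mm behind it; z points along the fingers, x is the direction in which the jaws open and shut, and the axes are right-handed (so a half turn about z gives the same grasp; the last joint's range is limited). The gripper opens to 85 mm and grips with 20 to 120 N. Pads are 22 mm wide; open, the fingers measure 114 mm over their backs; the gripper's body (76 mm by 85 mm) begins 54 mm behind the grasp point. The pads swing forward as they close: fully open they stand 13 mm farther back than shut.
Start: joints at [-1.279, 0.477, 0.022, 1.555, -0.011, 1.109, -0.083], TCP at [0.263, 0.622, 0.231] pointing down, gripper open.
Joint ranges: [-2.96, 2.96], [-0.34, 2.1], [-1.41, 1.46], [0.24, 2.44], [-1.37, 4.51], [0.17, 1.92], [-2.96, 2.96]. Speed limits (rad/s): [2.39, 2.39, 3.14, 3.14, 3.14, 3.14, 3.14].

### API

Orientations are given as a rotation vector (axis times angle).
In Python, from bench import r gives the robot as it stands. The module is installed in compiled form; this text tells all that it offers.
- The arm moves only by the shell command python3 -m pendant 'ROWS' [OPENING] [FORCE]. ROWS is text: rows parted by semicolons, each of 4 numbers parted by spaces: the shift along the tool's x, y, z in cm, then the turn about the tool's z in degrees. A call has 1 to 8 rows; each row shifts and turns the pose as measured when the row begins, along the tool's axes as they then stand; what a row does not reach is not made up. A row lasts 1/12 s, in which the tool goes at most 41.7 mm and 7.16 degrees, less where a joint would pass 70% of its speed; a pose out of reach is approached as far as the arm can. A call with a gripper value outside its range is refused whole. OPENING is the closure in counts, from 0 (fully open) to 255 (shut), set as the call begins (- or left out, the last holds). The fingers move at their own pace and stop on an object; FORCE is the grip in N (left out, the last holds). Time passes only in rows, so rows that do not move let the fingers close. It gives the time, the measured TCP pose, the force and the opening at its end, in the units of the state.
- r.get_obs(): the state, without advancing time (a new reading comes with each control period).
- r.grab_frame(name): name is "scene" or "top"; returns a dict with "color" (400x640x3 uint8, red, green, blue), "fx", "fy", "cx", "cy" (pixels), "R" (3x3) and "t" (3): a world point X has camera coordinates R X + t. Camera axes: x right, y down, z forward; pixel columns grow to the right and rows downward; lengths in m; the calibration is good to about 2 mm. A picture is of the moment at which its call begins. There is no depth.
- r.hand_in(): hands the job in, once; it reports no verdict.
The state is a dict: "clock": time; "joints": joint angles; "qvel": joint speeds; "tau": joint torques, N m; "tcp_pos": TCP position; "orientation": TCP orientation; "contact_force": force on the tool from outside, world axes, zero at the start; "moment": the same for the moment, N m; "grip_width": finger opening in m.
Only numpy, scipy, OpenCV 4.12 (cv2) and the standard library are available. Lean on these libraries where they do the work, as an engineer would, in place of code of your own. Each camera call takes 0.05 s, during which the arm holds its last target.

### The job

Lift the clean upper half of the cake mould off the prongs of the drying stand by its blue handle, set it on the two dowels of the lower half bolted to the bench, and press it down against the ejector springs until the two faces meet fully. Finish while still holding it pressed shut with the gripper, so that I can screw the clamps on; the springs push it open again if you let go. Leave the hand press and the two clamps where they are.

Things in the scene. Friction and masses are not known exactly. Their poses are not given: they have to be found in the camera images.
- upper_handle (a point): Centre of the blue grip bar of the loose upper mould half (0.3 to 0.5 kg): 14 mm thick (x), 118 mm long (y), 18 mm high (z). It is the cross bar of a bow handle, 48 mm clear below it, flat steel risers at y = +-50 mm. z up. At the start it lies across the two prongs of the drying stand. Grasp it from above in the middle, across its thickness.
- mould_upper: Upper mould half, white plastic plate 96 x 160 x 22 mm (x, y, z) with the bow handle on top. Origin at the centre of its lower (parting) face, 79 mm below upper_handle; same axes. Two through holes 11.5 mm wide at y = +-66 mm for the dowels; round recess in the lower face. Fits either way round.
- upper_face (a point): The same point and axes as the origin of mould_upper: centre of the upper half's parting face.
- lower_face (a point): Centre of the upper (parting) face of the lower mould half, a white block 96 x 160 mm (x, y) bolted to the bench by a foot plate 116 x 206 mm; fixed, z up, face 38 mm above the bench. Four steel ejector pins 8 mm thick at x = +-37, y = +-50 mm stand 8 mm above this face; the closing upper half pushes them in.
- dowel_a (a point): Tip of the dowel at y = +66 mm of lower_face. Fixed steel pin 10 mm thick, 27 mm high above lower_face; its upper 13 mm narrow to a round nose about 4 mm wide.
- dowel_b (a point): Tip of the other, equal dowel, at y = -66 mm of lower_face.
- ejector (a joint): Travel of the lower half's spring ejector (four pins and the round patterned plate in its cavity), m: 0 raised, pins 8 mm proud; 0.008 pushed in flush, mould shut. The springs push up with 7 N at 0 and 12.6 N at 0.008: the upper half's weight alone leaves the mould 8 mm open; a downward push of 8 to 10 N more closes it.
- drying_stand: Steel drying stand, fixed; origin on the bench under the centre of its drip tray (200 x 190 x 14 mm). Two round steel prongs 8 mm thick at y = +-33 mm rise at the back (x = +86 mm) and run level towards -x; their ends turn up from x = -24 to -33 mm, the tips 18 mm above the level part.
- prong_mid (a point): Point midway between the prongs, level with their upper side, 150 mm above the bench, axes of the stand. The upper half hangs here, plate below the prongs: raise it 22 to 36 mm (the bow allows 40), draw it out at least 90 mm towards the stand's -x, and it is free.
- cake_press: Bystander: white hand press with green knob, standing upright, 69 mm wide, 169 mm tall; origin under its centre.
- clamp_a: Bystander: green screw clamp lying flat, about 80 x 140 x 18 mm; origin on the bench under its middle.
- clamp_b: Bystander: second green screw clamp, same size, lying flat.

How it is judged:
By the outcome, as a careful person would: the job done as asked, in the order asked, and still so for the second after the job is handed in, while the arm keeps its last pose, push and grip.
It also fails if it takes over 50 s, if anything falls off the work surface, if the arm or the gripper's body presses on something with over 40 N, if the wrist force passes 120 N, or if a joint passes its speed limit or range.

## Working session

There is one attempt and no reset: what is moved stays moved. The work goes in short steps, Python scripts to look and compute and a shell command to move; the robot and the scene stay as the last step left them, time stands still between calls to the robot, and variables do not carry over. Pictures are saved under pics/ and viewed, and the job is handed in when it is done.

```bash
mkdir -p pics
cat > h.py <<'E'
import numpy as np, cv2, json
from bench import r
def snap(name, fn):
    f=r.grab_frame(name); cv2.imwrite(f'pics/{fn}.png', f['color'][:,:,::-1])
    np.savez(f'pics/{fn}.npz', **{k:np.array(f[k]) for k in f}); return f
def crop(fn,x0,y0,x1,y1,s,out):
    im=cv2.imread(f'pics/{fn}.png')[y0:y1,x0:x1]; cv2.imwrite(f'pics/{out}.png',cv2.resize(im,None,fx=s,fy=s,interpolation=cv2.INTER_CUBIC))
def ray(fn,u,v):
    f=np.load(f'pics/{fn}.npz'); d=np.array([(u-f['cx'])/f['fx'],(v-f['cy'])/f['fy'],1.]); R=f['R'];return -R.T@f['t'], R.T@d
def atz(fn,u,v,z):
    c,d=ray(fn,u,v); return c+d*(z-c[2])/d[2]
def tri(*obs):
    A=np.zeros((3,3));b=np.zeros(3);L=[]
    for fn,u,v in obs:
        c,d=ray(fn,u,v);d=d/np.linalg.norm(d);P=np.eye(3)-np.outer(d,d);A+=P;b+=P@c;L.append((c,P))
    X=np.linalg.solve(A,b); return X,[float(np.linalg.norm(P@(X-c))) for c,P in L]
def proj(fn,X):
    f=np.load(f'pics/{fn}.npz');p=f['R']@np.array(X)+f['t'];return p[0]/p[2]*f['fx']+f['cx'],p[1]/p[2]*f['fy']+f['cy']
E
python3 - <<'E'
from h import *
np.set_printoptions(precision=4,suppress=True)
for n in('scene','top'):
    f=snap(n,n+'0'); print(n,f['fx'],f['cx'],f['cy'],'\n',np.array(f['R']),-np.array(f['R']).T@f['t'])
print(r.get_obs())
E
```

```text
scene 474.1198574366785 328.06875140240527 201.24662510193534 
 [[ 0.632  -0.7748  0.0165]
 [-0.3545 -0.308  -0.8829]
 [ 0.6891  0.5522 -0.4693]] [-0.5425 -1.0056  0.8755]
top 427.0529140978863 324.0281272981122 202.99629080254718 
 [[ 0.017  -0.9998 -0.007 ]
 [-0.9906 -0.0159 -0.1355]
 [ 0.1354  0.0092 -0.9907]] [ 0.3401 -0.1507  1.5248]
{'clock': 0.1, 'joints': array([-1.2791,  0.4777,  0.0224,  1.5563, -0.0115,  1.1093, -0.0831]), 'qvel': array([ 0.0009, -0.    , -0.0009, -0.0025,  0.0004,  0.0013,  0.0015]), 'tau': array([  0.0041, -59.7755,   1.6133, -28.1952,   0.0128,   0.005 ,
         0.    ]), 'tcp_pos': array([0.2625, 0.6213, 0.2304]), 'orientation': array([ 2.6174,  1.7356, -0.002 ]), 'contact_force': array([-0.4813, -1.1545, -0.0373]), 'moment': array([-0.0152, -0.0048,  0.0181]), 'grip_width': 0.08558120038332782}
```

View pics/scene0.png

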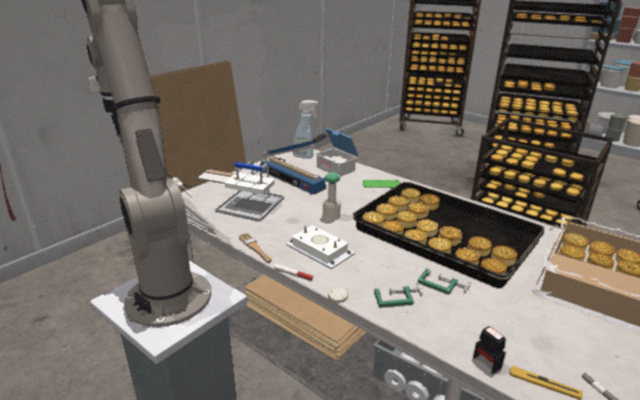

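View pics/top0.png

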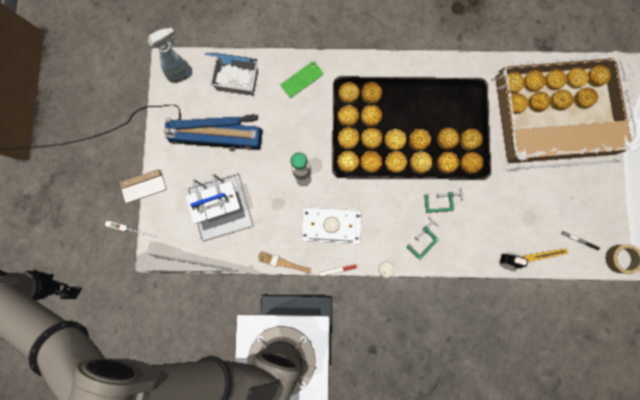

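Run:
```python
from h import *
crop('top0',170,160,270,250,8,'t_stand');crop('top0',290,195,370,255,10,'t_low');crop('scene0',205,145,295,225,8,'s_stand');crop('scene0',280,215,360,270,10,'s_low')
```

```text
(no output)
```

View pics/t_stand.png

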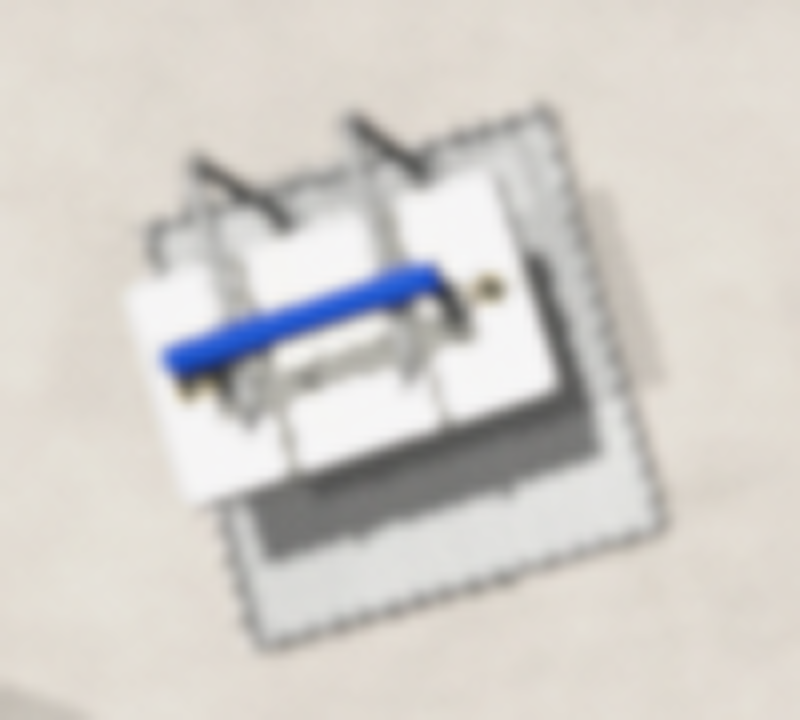

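View pics/t_low.png

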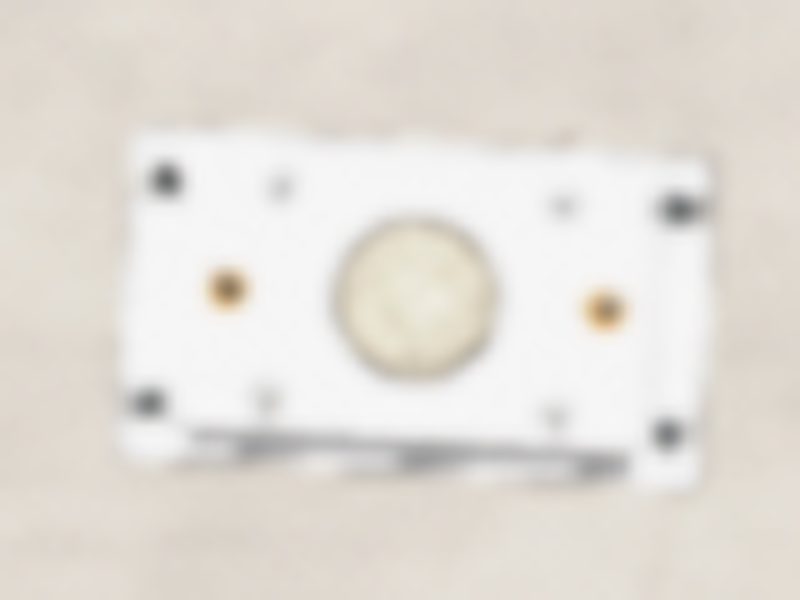

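View pics/s_stand.png

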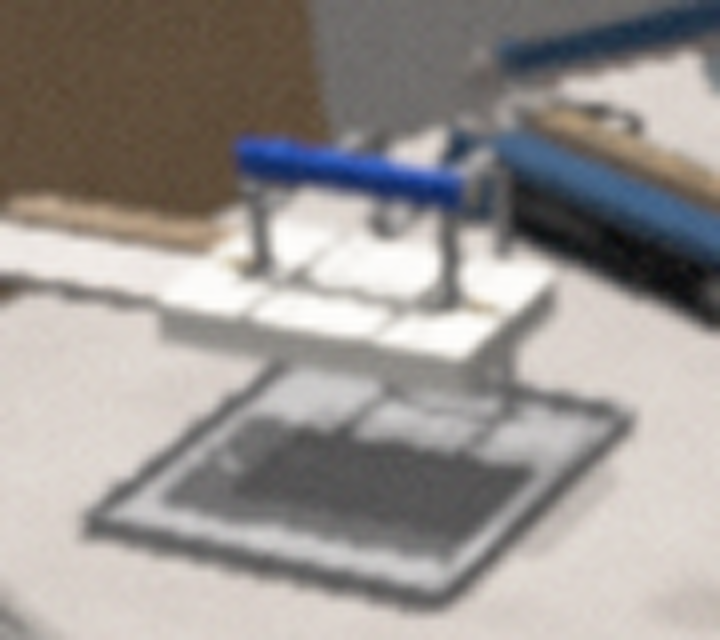

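View pics/s_low.png

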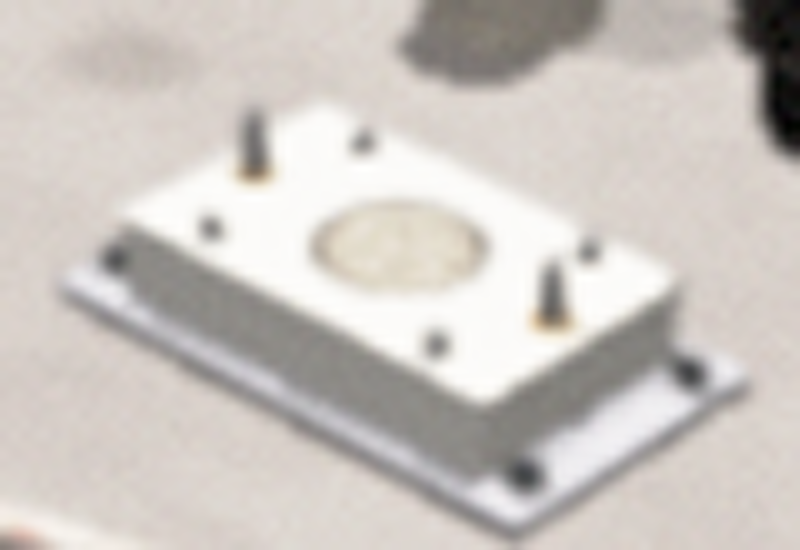

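Run:
```python
from h import *
np.set_printoptions(precision=4,suppress=True)
T=lambda x,y:('top0',170+x/8-.5+1/16,160+y/8-.5+1/16)
S=lambda x,y:('scene0',205+x/8-.5+1/16,145+y/8-.5+1/16)
a=tri(T(165,358),S(238,158));b=tri(T(440,276),S(463,188));print(a,b,np.linalg.norm(a[0]-b[0]),(a[0]+b[0])/2)
d=a[0]-b[0];print('yaw',np.degrees(np.arctan2(-d[0],d[1])))
TL=lambda x,y:('top0',290+x/10-.45,195+y/10-.45)
SL=lambda x,y:('scene0',280+x/10-.45,215+y/10-.45)
# dowel tips in scene: top ; in top view tip approx
a=tri(TL(227,288),SL(255,110));b=tri(TL(605,309),SL(553,263));print(a,b,(a[0]+b[0])/2,np.linalg.norm(a[0]-b[0]))
d=a[0]-b[0];print('yaw',np.degrees(np.arctan2(-d[0],d[1])))
# tray corners at z .014
for x,y in((150,230),(545,110),(665,530),(260,645)): print(atz(*T(x,y),.014))
for x,y in ((280,185),(563,205),(555,415),(266,400)): print('pin',atz(*TL(x,y),.046))
for x,y in ((210,228),(362,140),(588,250),(436,345)): print('pinS',atz(*SL(x,y-6),.046))
print('bases top', )
for x,y in ((255,172),(553,320)): print(atz(*SL(x,y),.038))
c=[('cx',)]
from bench import r;o=r.get_obs()
```

```text
(array([0.5156, 0.2971, 0.1538]), [0.0008931610321616071, 0.0008931610321615326]) (array([0.5512, 0.1844, 0.1597]), [0.0007221007342544946, 0.0007221007342545373]) 0.11836717616462789 [0.5334 0.2408 0.1567]
yaw 17.565232145527762
(array([ 0.4692, -0.098 ,  0.0609]), [0.00044690636100372383, 0.00044690636100380184]) (array([ 0.4646, -0.2284,  0.0573]), [0.0007291509661522283, 0.000729150966152416]) [ 0.4669 -0.1632  0.0591] 0.13049952304545848
yaw -2.0354748558420512
[0.592  0.3523 0.014 ]
[0.6497 0.1769 0.014 ]
[0.4608 0.1152 0.014 ]
[0.407  0.2924 0.014 ]
pin [ 0.5065 -0.1149  0.046 ]
pin [ 0.5011 -0.2135  0.046 ]
pin [ 0.428  -0.2115  0.046 ]
pin [ 0.4316 -0.1115  0.046 ]
pinS [ 0.4254 -0.1179  0.046 ]
pinS [ 0.4998 -0.1195  0.046 ]
pinS [ 0.4954 -0.2197  0.046 ]
pinS [ 0.4207 -0.2176  0.046 ]
bases top
[ 0.4678 -0.0997  0.038 ]
[ 0.4627 -0.2314  0.038 ]
```

```bash
python3 -m pendant '0 0 -0.5 7; 0 0 -0.5 7; 0 0 -0.5 7; 0 0 -0.5 7; 0 0 -0.5 7; 0 0 -0.5 7; 0 0 0 6; 0 0 0 0' 0 80
cat > go.py <<'E'
from h import *
import sys
from scipy.spatial.transform import Rotation as Ro
def delta(x,y,z,yaw=None):
    o=r.get_obs();R=Ro.from_rotvec(o['orientation']).as_matrix()
    d=R.T@(np.array([x,y,z])-o['tcp_pos'])*100
    a=np.degrees(np.arctan2(R[1,0],R[0,0]));
    print('tcp',o['tcp_pos'].round(4),'F',o['contact_force'].round(2),'w',round(o['grip_width'],4),'xaxis yaw',a.round(2),'zaxis',R[:,2].round(3),'tool shift cm',d.round(2),'turn about tool z', None if yaw is None else round((a-yaw+180)%360-180,2), 't',o['clock'])
delta(*map(float,sys.argv[1:]))
E
python3 go.py .533 .241 .25 17.7
```

```text
clock: 0.77
tcp_pos: [0.2616, 0.6183, 0.2565]
orientation: [3.095, 0.477, -0.009]
contact_force: [0.5, 0.2, 0.2]
grip_width: 0.0856
tcp [0.2616 0.6183 0.2565] F [0.53 0.17 0.23] w 0.0856 xaxis yaw 17.54 zaxis [-0.004 -0.011 -1.   ] tool shift cm [14.52 44.15  0.95] turn about tool z -0.16 t 0.7667
```

```bash
python3 -m pendant '1.2 3.7 0 0;1.2 3.7 0 0;1.2 3.7 0 0;1.2 3.7 0 0;1.2 3.7 0 0;1.2 3.7 0 0;1.2 3.7 0 0;1.2 3.7 0 0'
python3 go.py .533 .241 .25 17.7
```

```text
clock: 1.43
tcp_pos: [0.4421, 0.3675, 0.2529]
orientation: [3.081, 0.558, -0.02]
contact_force: [0.7, 0.3, 0.1]
grip_width: 0.0855
tcp [0.4421 0.3675 0.2529] F [0.74 0.29 0.13] w 0.0855 xaxis yaw 20.53 zaxis [-0.011 -0.012 -1.   ] tool shift cm [ 4.08 15.03  0.34] turn about tool z 2.83 t 1.4333
```

```bash
python3 -m pendant '0.9 3.4 0 1;0.9 3.4 0 1;0.9 3.4 0 1;0.9 3.4 0 1;0 1 0 0;0 0 0 0;0 0 0 0'
python3 go.py .533 .241 .25 17.7
```

```text
clock: 2.02
tcp_pos: [0.5314, 0.2225, 0.2524]
orientation: [3.092, 0.457, -0.021]
contact_force: [-1.0, -0.1, 0.7]
grip_width: 0.0852
tcp [0.5314 0.2225 0.2524] F [-0.99 -0.07  0.74] w 0.0852 xaxis yaw 16.8 zaxis [-0.011 -0.018 -1.   ] tool shift cm [ 0.69 -1.72  0.2 ] turn about tool z -0.9 t 2.0167
```

```bash
python3 -m pendant '0.7 -1.7 0.2 -0.9;0 0 0 0;0 0 0 0'
python3 go.py .533 .241 .25 17.7
python3 - <<'E'
from h import *
f=snap('scene','scene1');f=snap('top','top1')
crop('scene1',190,105,310,205,6,'s1');crop('top1',160,140,280,240,6,'t1')
E
```

```text
clock: 2.27
tcp_pos: [0.531, 0.2458, 0.2493]
orientation: [3.087, 0.496, -0.024]
contact_force: [-0.5, -0.9, -0.6]
grip_width: 0.0854
tcp [0.531  0.2458 0.2493] F [-0.53 -0.85 -0.56] w 0.0854 xaxis yaw 18.25 zaxis [-0.012 -0.017 -1.   ] tool shift cm [ 0.04  0.52 -0.07] turn about tool z 0.55 t 2.2667
```

View pics/s1.png

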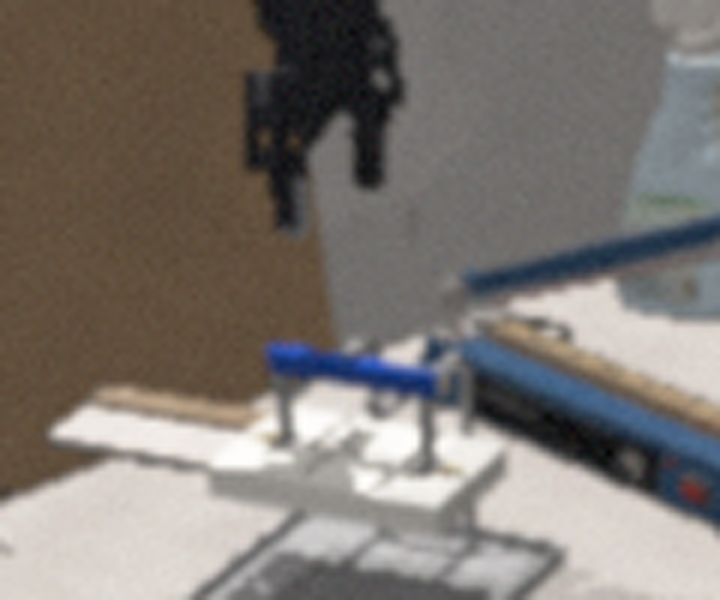

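View pics/t1.png

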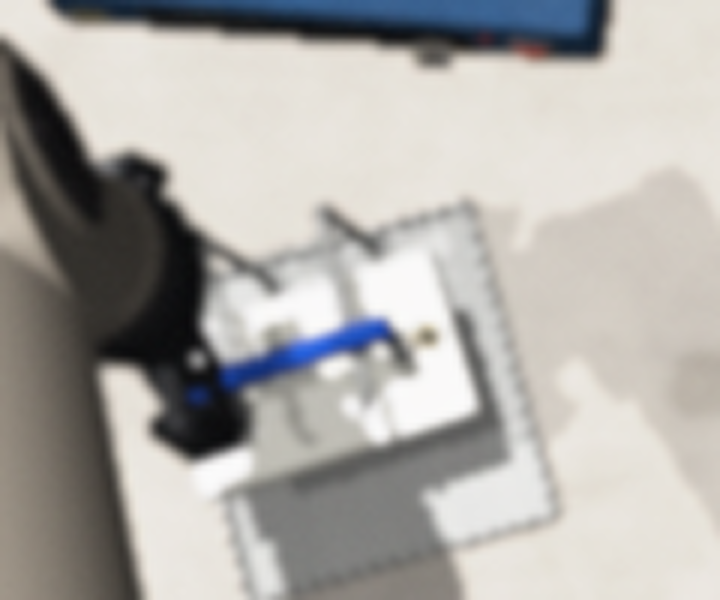

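```bash
python3 -m pendant '0.1 0.5 2 0.5;0 0 2.5 0;0 0 2.5 0;0 0 2 0;0 0 0.5 0;0 0 0 0'
python3 go.py .533 .241 .139 17.7
python3 - <<'E'
from h import *
f=snap('scene','scene2')
crop('scene2',205,115,305,195,8,'s2')
E
```

```text
clock: 2.87
tcp_pos: [0.5312, 0.2462, 0.1528]
orientation: [3.09, 0.499, -0.017]
contact_force: [-0.1, 0.2, 0.0]
grip_width: 0.0854
tcp [0.5312 0.2462 0.1528] F [-0.06  0.17  0.05] w 0.0854 xaxis yaw 18.36 zaxis [-0.009 -0.013 -1.   ] tool shift cm [0.03 0.54 1.38] turn about tool z 0.66 t 2.8667
```

View pics/s2.png

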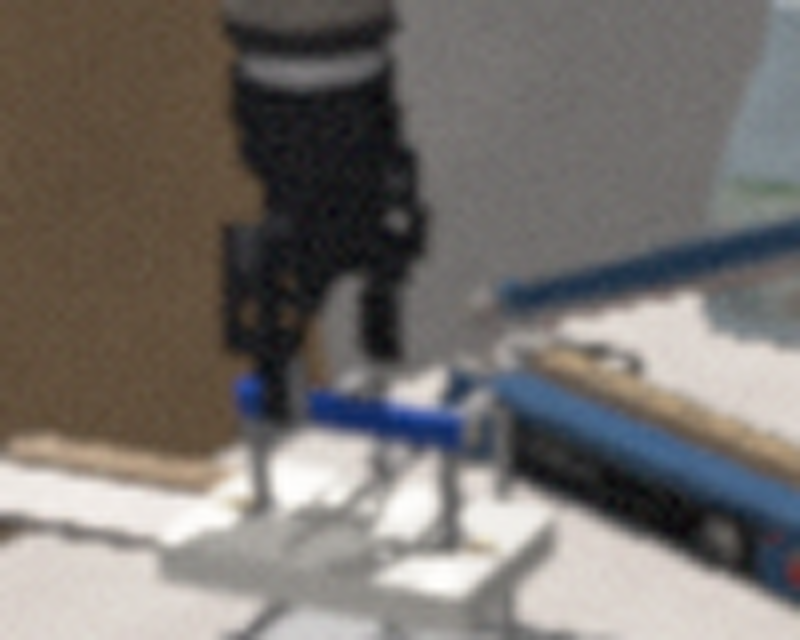

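```bash
python3 -m pendant '0.1 0.6 0 0.6;0 0 1.3 0;0 0 0.2 0;0 0 0 0'
python3 go.py .533 .241 .139 17.7
python3 - <<'E'
from h import *
f=snap('scene','scene3')
crop('scene3',205,115,305,195,8,'s3')
E
```

```text
clock: 3.25
tcp_pos: [0.5367, 0.2418, 0.1413]
orientation: [3.096, 0.483, -0.007]
contact_force: [0.5, -0.2, 0.7]
grip_width: 0.0855
tcp [0.5367 0.2418 0.1413] F [ 0.46 -0.19  0.71] w 0.0855 xaxis yaw 17.74 zaxis [-0.003 -0.009 -1.   ] tool shift cm [-0.38 -0.04  0.23] turn about tool z 0.04 t 3.25
```

View pics/s3.png

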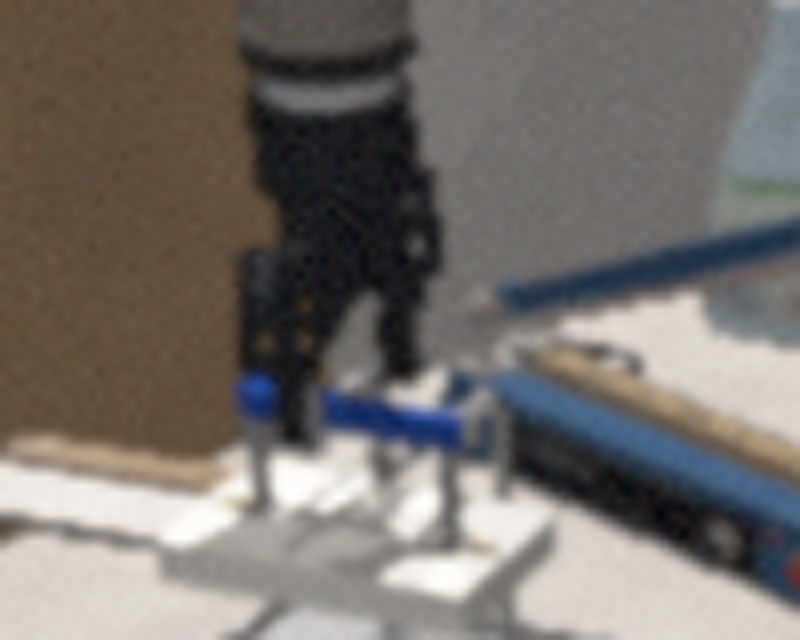

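```bash
python3 -m pendant '-0.2 0 0.2 0;0 0 0 0;0 0 0 0;0 0 0 0;0 0 0 0;0 0 0 0;0 0 0 0;0 0 0 0' 255 100
python3 go.py .533 .241 .139 17.7
python3 - <<'E'
from h import *
f=snap('scene','scene4')
crop('scene4',205,115,305,195,8,'s4')
E
```

```text
clock: 3.97
tcp_pos: [0.5345, 0.2416, 0.1405]
orientation: [3.097, 0.484, -0.006]
contact_force: [-0.5, -0.3, -0.9]
grip_width: 0.012
tcp [0.5345 0.2416 0.1405] F [-0.48 -0.3  -0.88] w 0.012 xaxis yaw 17.76 zaxis [-0.003 -0.007 -1.   ] tool shift cm [-0.16  0.01  0.15] turn about tool z 0.06 t 3.9667
```

View pics/s4.png

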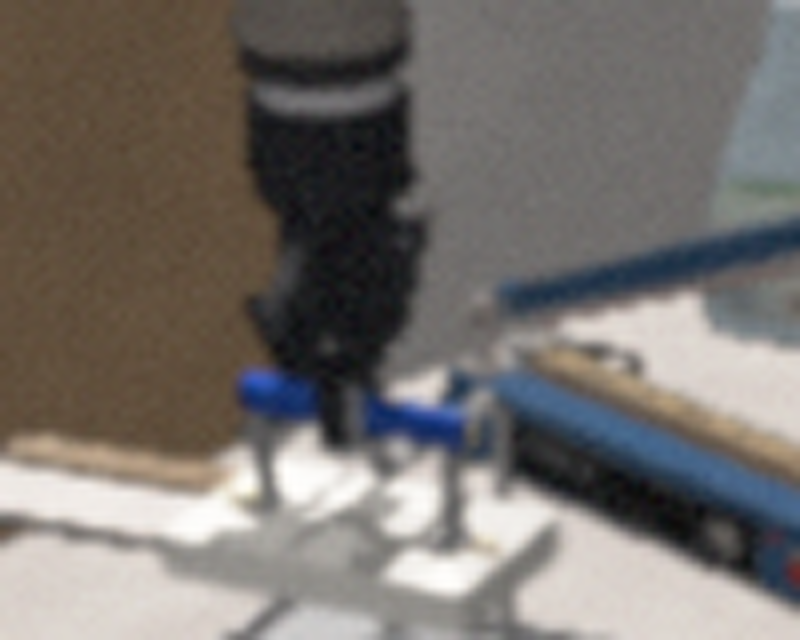

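```bash
python3 -m pendant '0 0 -1 0;0 0 -1 0;0 0 -0.8 0;0 0 0 0;0 0 0 0'
python3 go.py .448 .213 .169 17.7
```

```text
clock: 4.43
tcp_pos: [0.5329, 0.241, 0.1697]
orientation: [3.095, 0.484, -0.012]
contact_force: [-0.5, -0.1, -5.7]
grip_width: 0.0123
tcp [0.5329 0.241  0.1697] F [-0.52 -0.13 -5.69] w 0.0123 xaxis yaw 17.76 zaxis [-0.006 -0.01  -1.   ] tool shift cm [-8.94  0.08  0.15] turn about tool z 0.06 t 4.4333
```

```bash
python3 -m pendant '-2 0 0 0;-2 0 0 0;-2 0 0 0;-2 0 0 0'
python3 go.py .438 .210 .169 17.7
python3 - <<'E'
from h import *
f=snap('scene','scene5')
crop('scene5',205,115,305,195,8,'s5')
E
```

```text
clock: 4.77
tcp_pos: [0.4585, 0.2171, 0.1705]
orientation: [3.096, 0.482, -0.003]
contact_force: [0.0, -0.0, -4.9]
grip_width: 0.012
tcp [0.4585 0.2171 0.1705] F [ 0.03 -0.01 -4.92] w 0.012 xaxis yaw 17.71 zaxis [-0.001 -0.009 -1.   ] tool shift cm [-2.17  0.05  0.16] turn about tool z 0.01 t 4.7667
```

View pics/s5.png

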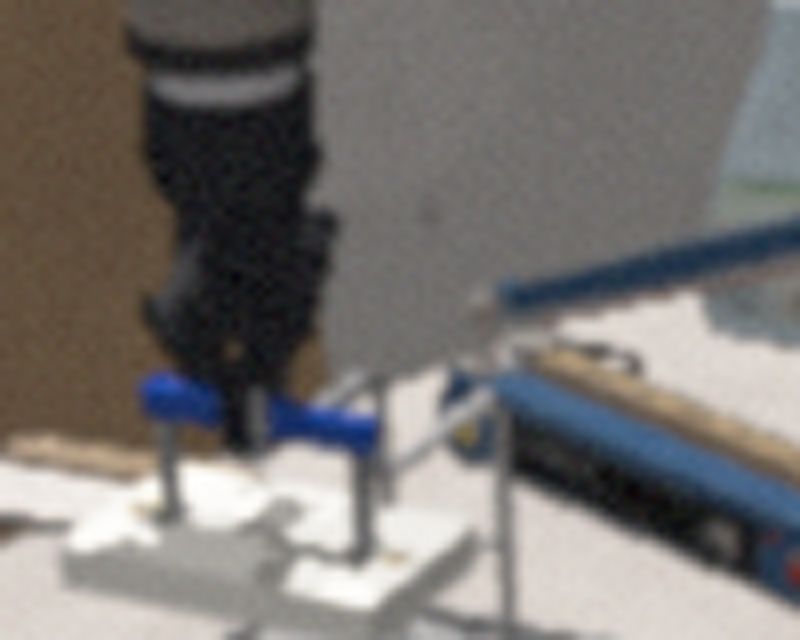

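```bash
python3 -m pendant '-2 0 0 0;-1.5 0 0 0;0 0 -1 0;0 0 0 0'
python3 go.py .4645 -.1635 .19 -2.3
python3 - <<'E'
from h import *
print(tri(('top0',301,160),('scene0',333,178)), atz('top0',305,182,0))
E
```

```text
clock: 5.15
tcp_pos: [0.4173, 0.2033, 0.1802]
orientation: [3.095, 0.483, -0.015]
contact_force: [-0.0, 1.1, -4.3]
grip_width: 0.0125
tcp [0.4173 0.2033 0.1802] F [-0.03  1.12 -4.33] w 0.0125 xaxis yaw 17.74 zaxis [-0.008 -0.011 -1.   ] tool shift cm [-6.69 36.38 -0.63] turn about tool z 20.04 t 5.15
(array([ 0.66783208, -0.0585256 ,  0.15347514]), [0.0016441178864758793, 0.0016441178864759441]) [ 0.62427848 -0.06607916  0.        ]
```

```bash
python3 -m pendant '0 2 -0.2 0;0 3 -0.3 2;0 3 -0.3 3;0 3 -0.2 3;0 3 0 3;0 3 0 3;0 3 0 2;0 2 0 2'
python3 go.py .4645 -.1635 .19 -2.3
```

```text
clock: 5.82
tcp_pos: [0.4705, -0.0123, 0.1963]
orientation: [3.136, -0.007, 0.012]
contact_force: [-0.1, -0.1, -5.1]
grip_width: 0.0126
tcp [ 0.4705 -0.0123  0.1963] F [-0.13 -0.13 -5.1 ] w 0.0126 xaxis yaw -0.26 zaxis [ 0.007 -0.006 -1.   ] tool shift cm [-0.53 15.12  0.71] turn about tool z 2.04 t 5.8167
```

```bash
python3 -m pendant '0 3 0 1;-0.2 3 0 1;-0.2 3 0 0;0 3 0 0;0 2 0 0;0 1 0 0;0 0 0 0;0 0 0 0'
python3 go.py .4645 -.1635 .16 -2.3
python3 - <<'E'
from h import *
f=snap('scene','scene6');snap('top','top6')
crop('scene6',270,150,370,270,6,'s6');crop('top6',270,180,380,270,7,'t6')
E
```

```text
clock: 6.48
tcp_pos: [0.4693, -0.1794, 0.2014]
orientation: [3.127, -0.083, 0.033]
contact_force: [0.8, 0.5, -4.3]
grip_width: 0.0122
tcp [ 0.4693 -0.1794  0.2014] F [ 0.76  0.45 -4.26] w 0.0122 xaxis yaw -3.03 zaxis [ 0.021 -0.014 -1.   ] tool shift cm [-0.65 -1.61  4.11] turn about tool z -0.73 t 6.4833
```

View pics/s6.png

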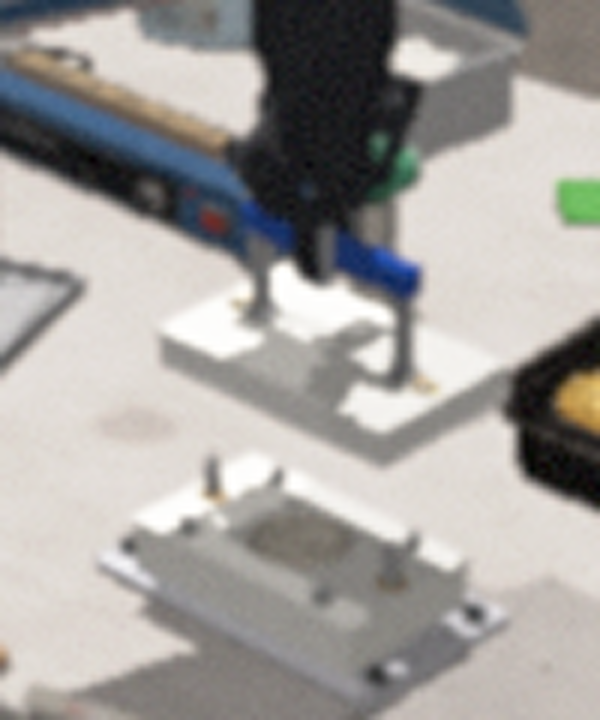

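View pics/t6.png

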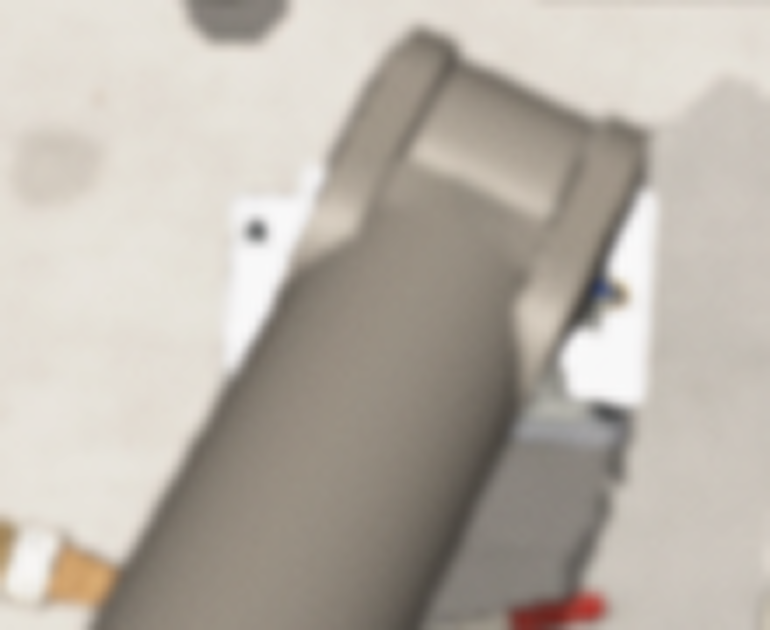

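```bash
python3 -m pendant '-0.6 -1.6 1 -0.7;0 0 1 0;0 0 0 0;0 0 0 0'
python3 go.py .4645 -.1635 .15 -2.3
python3 - <<'E'
from h import *
f=snap('scene','scene7');snap('top','top7')
crop('scene7',285,190,365,250,10,'s7');crop('top7',280,180,380,260,8,'t7')
E
```

```text
clock: 6.92
tcp_pos: [0.4664, -0.1569, 0.1805]
orientation: [3.13, -0.048, 0.034]
contact_force: [0.2, -0.2, -4.2]
grip_width: 0.0123
tcp [ 0.4664 -0.1569  0.1805] F [ 0.18 -0.23 -4.17] w 0.0123 xaxis yaw -1.76 zaxis [ 0.022 -0.012 -1.   ] tool shift cm [-0.23  0.63  3.05] turn about tool z 0.54 t 6.9167
```

View pics/s7.png

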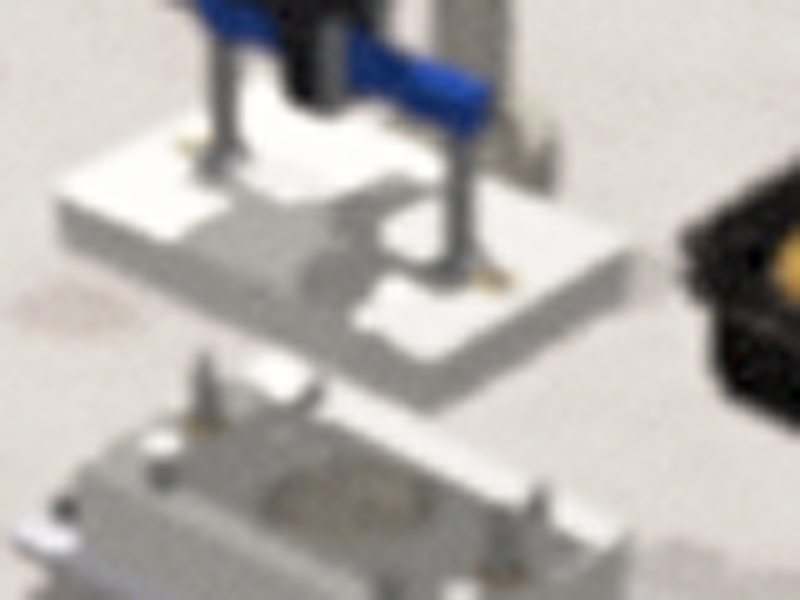

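View pics/t7.png

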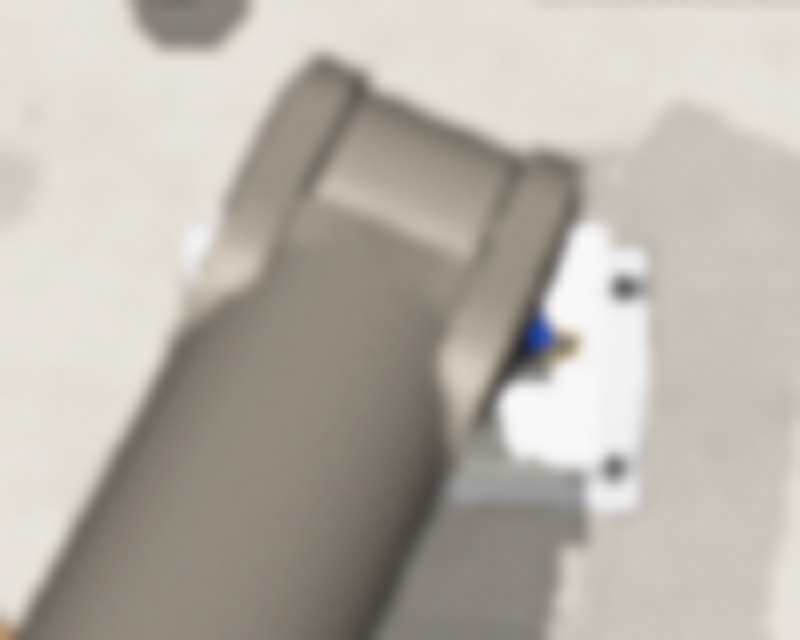

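```bash
cat > fit.py <<'E'
from h import *
from scipy.optimize import least_squares
from scipy.spatial.transform import Rotation as Ro
np.set_printoptions(precision=4,suppress=True)
def fit(feats,x0,fixz=None,tilt=np.eye(3)):
    # feats: (img,u,v,local)
    def res(p):
        z=p[3] if fixz is None else fixz
        R=tilt@Ro.from_euler('z',p[2]).as_matrix(); o=[]
        for im,u,v,L in feats:
            a=proj(im,R@np.array(L)/1000+[p[0],p[1],z]); o+=[a[0]-u,a[1]-v]
        return o
    s=least_squares(res,x0 if fixz is None else x0[:3],loss='soft_l1',f_scale=.4)
    print('xy',s.x[:2],'yaw',np.degrees(s.x[2]),'z',s.x[3:], 'res',np.array(res(s.x)).reshape(-1,2).round(2).tolist())
    return s.x
E
python3 - <<'E'
from fit import *
sl=lambda x,y,*L:('scene0',280+x/10-.45,215+y/10-.45,L)
tl=lambda x,y,*L:('top0',290+x/10-.45,195+y/10-.45,L)
S=[sl(118,222,-48,80,0),sl(485,403,-48,-80,0),sl(683,285,48,-80,0),sl(255,110,0,66,27),sl(553,263,0,-66,27),sl(255,175,0,66,0),sl(553,322,0,-66,0),sl(210,222,-37,50,8),sl(362,133,37,50,8),sl(588,243,37,-50,8),sl(436,338,-37,-50,8)]
T=[tl(228,287,0,66,13),tl(605,309,0,-66,13),tl(280,185,37,50,6),tl(563,205,37,-50,6),tl(555,415,-37,-50,6),tl(266,400,-37,50,6)]
print('lower');fit(S,[.465,-.164,0,.038],.038);fit(S,[.465,-.164,0,.038]);fit(T,[.465,-.164,0,.038],.038);fit(S+T,[.465,-.164,0,.038],.038)
s7=lambda x,y,*L:('scene7',285+x/10-.45,190+y/10-.45,L)
o=r.get_obs();R=Ro.from_rotvec(o['orientation']).as_matrix();zt=-R[:,2]
tilt=Ro.align_vectors([zt],[[0,0,1]])[0].as_matrix()
U=[s7(58,196,-48,80,22),s7(428,361,-48,-80,22),s7(632,241,48,-80,22),s7(428,412,-48,-80,0),s7(58,246,-48,80,0),s7(632,296,48,-80,0)]
print('upper');fit(U,[.465,-.164,0,.12],None,tilt);fit(U,[.465,-.164,0,.12],None)
ex=o['tcp_pos']+zt*(.019-.079);print('tool expects',ex, o['tcp_pos'])
E
```

```text
lower
xy [ 0.4613 -0.1682] yaw -2.273999206692784 z [] res [[0.31, -0.19], [-0.01, 0.55], [-0.14, -0.06], [-0.26, -0.02], [0.09, -0.62], [-0.2, 0.41], [-0.11, 0.64], [-0.06, -0.24], [0.14, 0.06], [0.15, -0.02], [0.1, -0.23]]
xy [ 0.4627 -0.1671] yaw -2.2473806180790827 z [0.0369] res [[0.34, -0.19], [-0.0, 0.53], [-0.17, -0.08], [-0.24, -0.0], [0.07, -0.63], [-0.19, 0.42], [-0.12, 0.62], [-0.04, -0.23], [0.14, 0.07], [0.13, -0.03], [0.11, -0.24]]
xy [ 0.4671 -0.1629] yaw -2.4086766596223184 z [] res [[-0.21, 0.06], [0.19, 0.09], [-0.1, 0.15], [0.23, -0.19], [-0.08, 0.03], [-0.01, -0.16]]
xy [ 0.4658 -0.1644] yaw -2.3160672050184106 z [] res [[0.39, -1.16], [-0.07, -0.52], [-0.25, -1.04], [-0.21, -0.94], [0.01, -1.62], [-0.16, -0.52], [-0.19, -0.37], [-0.01, -1.2], [0.15, -0.84], [0.08, -0.99], [0.06, -1.26], [0.2, 0.48], [0.61, 0.45], [0.29, 0.56], [0.63, 0.17], [0.36, 0.4], [0.42, 0.26]]
upper
xy [ 0.4684 -0.1586] yaw -2.3581772121379387 z [0.1175] res [[-0.11, -0.74], [0.07, -0.21], [-0.1, -0.25], [0.12, 0.87], [0.2, 0.18], [-0.18, 0.26]]
xy [ 0.4727 -0.1543] yaw -1.59004605460542 z [0.114] res [[-0.1, -1.08], [0.4, -0.39], [-0.2, 0.11], [0.29, 0.69], [0.04, -0.15], [-0.45, 0.61]]
tool expects [ 0.468  -0.1584  0.1209] [ 0.4666 -0.1576  0.1808]
```

Run:
```python
from fit import *
s7=lambda x,y,*L:('scene7',285+x/10-.45,190+y/10-.45,L)
o=r.get_obs();R=Ro.from_rotvec(o['orientation']).as_matrix();zt=-R[:,2]
tilt=Ro.align_vectors([zt],[[0,0,1]])[0].as_matrix()
U=[s7(58,196,-48,80,22),s7(428,361,-48,-80,22),s7(632,241,48,-80,22),s7(428,412,-48,-80,0),s7(58,246,-48,80,0),s7(632,296,48,-80,0)]
fit(U,[.465,-.164,0,.12],.1205,tilt)
# empirical relation: tip & dowels visible now too
L=[s7(207,352,0,66,27),s7(205,428,0,66,0),s7(540,490,0,-66,27)]
for f in L: print(f[1:3], proj('scene7',[0,0,0])) 
print(atz('scene7',*L[0][1:3],.065),atz('scene7',*L[1][1:3],.038))
```

```text
xy [ 0.4645 -0.1619] yaw -2.4653580076475388 z [] res [[-0.21, -0.82], [0.05, -0.19], [0.01, -0.26], [0.1, 0.91], [0.1, 0.12], [-0.08, 0.27]]
(305.25, 224.75) (np.float64(168.60398153373063), np.float64(297.0960225594496))
(305.05, 232.35000000000002) (np.float64(168.60398153373063), np.float64(297.0960225594496))
(338.55, 238.55) (np.float64(168.60398153373063), np.float64(297.0960225594496))
[ 0.4687 -0.1     0.065 ] [ 0.4649 -0.1023  0.038 ]
```

```bash
python3 -m pendant '-0.3 0.6 0 0.25;0 0 1.5 0;0 0 1.5 0;0 0 1 0;0 0 0 0;0 0 0 0'
python3 go.py .4638 -.1639 .132 -2.3
python3 - <<'E'
from h import *
f=snap('scene','scene8')
crop('scene8',285,200,365,260,10,'s8')
E
```

```text
clock: 7.52
tcp_pos: [0.4663, -0.1675, 0.1426]
orientation: [3.127, -0.06, 0.045]
contact_force: [0.1, 0.2, -4.0]
grip_width: 0.0125
tcp [ 0.4663 -0.1675  0.1426] F [ 0.06  0.18 -4.03] w 0.0125 xaxis yaw -2.19 zaxis [ 0.028 -0.014 -0.999] tool shift cm [-0.3  -0.37  1.04] turn about tool z 0.11 t 7.5167
```

View pics/s8.png

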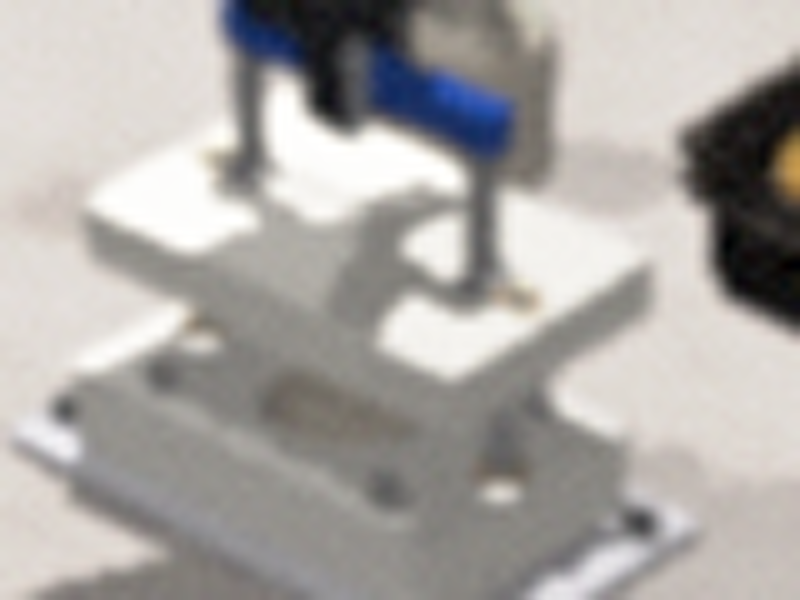

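```bash
python3 -m pendant '0 0 -3.5 0;0 0 0 0;0 0 0 0'
python3 go.py .4638 -.1639 .132 -2.3;  python3 -m pendant '0 0 0.5 0;0 0 0.5 0;0 0 0.5 0;0 0 0.5 0;0 0 0.5 0;0 0 0.5 0'
python3 go.py .4638 -.1639 .132 -2.3
```

```text
clock: 7.82
tcp_pos: [0.465, -0.1675, 0.1795]
orientation: [3.127, -0.061, 0.043]
contact_force: [-0.0, 0.2, -4.9]
grip_width: 0.0124
tcp [ 0.465  -0.1675  0.1795] F [-0.05  0.2  -4.9 ] w 0.0124 xaxis yaw -2.24 zaxis [ 0.027 -0.014 -1.   ] tool shift cm [-0.27 -0.42  4.74] turn about tool z 0.06 t 7.8167
clock: 8.32
tcp_pos: [0.4661, -0.1679, 0.1468]
orientation: [3.127, -0.061, 0.045]
contact_force: [0.1, 0.3, -4.6]
grip_width: 0.0122
tcp [ 0.4661 -0.1679  0.1468] F [ 0.06  0.33 -4.55] w 0.0122 xaxis yaw -2.22 zaxis [ 0.029 -0.014 -0.999] tool shift cm [-0.29 -0.4   1.47] turn about tool z 0.08 t 8.3167
```

```bash
python3 -m pendant '-0.25 -0.4 0 0;0 0 0 0;0 0 0 0'
python3 go.py .4635 -.1638 .132 -2.3
python3 - <<'E'
from fit import *
f=snap('scene','scene9')
crop('scene9',285,200,365,260,10,'s9')
s8=lambda x,y,*L:('scene8',285+x/10-.45,200+y/10-.45,L)
zt=np.array([-.028,.014,1])
tilt=Ro.align_vectors([zt],[[0,0,1]])[0].as_matrix()
U=[s8(85,212,-48,80,22),s8(455,380,-48,-80,22),s8(650,265,48,-80,22),s8(455,432,-48,-80,0),s8(88,262,-48,80,0),s8(650,315,48,-80,0)]
fit(U,[.465,-.164,0,.12],.0822,tilt)
print(np.array([.4663,-.1675])-.0604*zt[:2])
E
```

```text
clock: 8.57
tcp_pos: [0.4619, -0.1632, 0.1441]
orientation: [3.127, -0.062, 0.037]
contact_force: [0.7, -0.8, -3.7]
grip_width: 0.0123
tcp [ 0.4619 -0.1632  0.1441] F [ 0.71 -0.84 -3.71] w 0.0123 xaxis yaw -2.25 zaxis [ 0.024 -0.014 -1.   ] tool shift cm [0.14 0.03 1.22] turn about tool z 0.05 t 8.5667
xy [ 0.4638 -0.1733] yaw -2.4855426157279967 z [] res [[-0.25, -0.72], [-0.13, 0.18], [0.49, -0.95], [-0.06, 1.03], [-0.23, 0.09], [0.42, -0.06]]
[ 0.468  -0.1683]
```

View pics/s9.png

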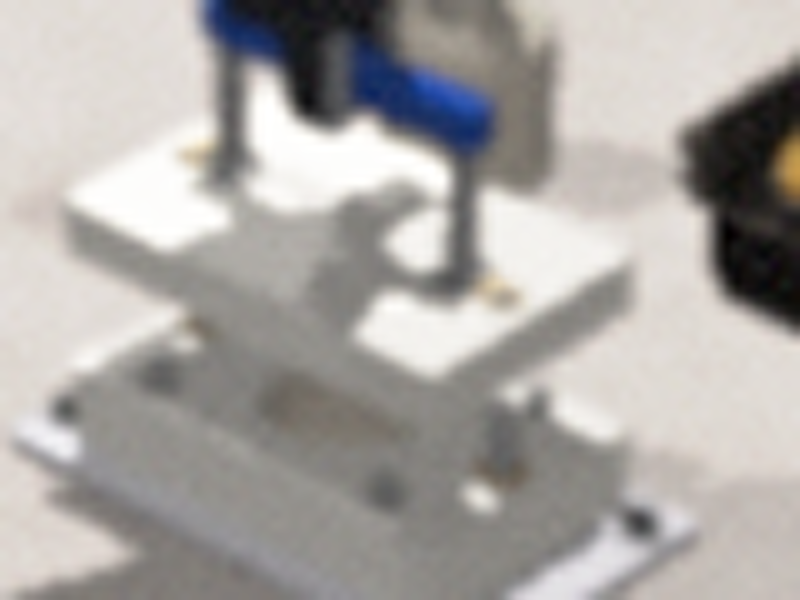

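```bash
python3 -m pendant '0.2 0 0.6 0;0 0 0.6 0;0 0 0 0;0 0 0 0'
python3 go.py .4641 -.1632 .12 -2.3
python3 - <<'E'
from fit import *
f=snap('scene','scene10')
crop('scene10',285,200,365,260,10,'s10')
E
```

```text
clock: 8.95
tcp_pos: [0.4654, -0.1633, 0.1317]
orientation: [3.127, -0.06, 0.041]
contact_force: [0.4, 0.1, -5.1]
grip_width: 0.0125
tcp [ 0.4654 -0.1633  0.1317] F [ 0.43  0.07 -5.08] w 0.0125 xaxis yaw -2.2 zaxis [ 0.026 -0.014 -1.   ] tool shift cm [-0.16 -0.02  1.17] turn about tool z 0.1 t 8.95
```

View pics/s10.png

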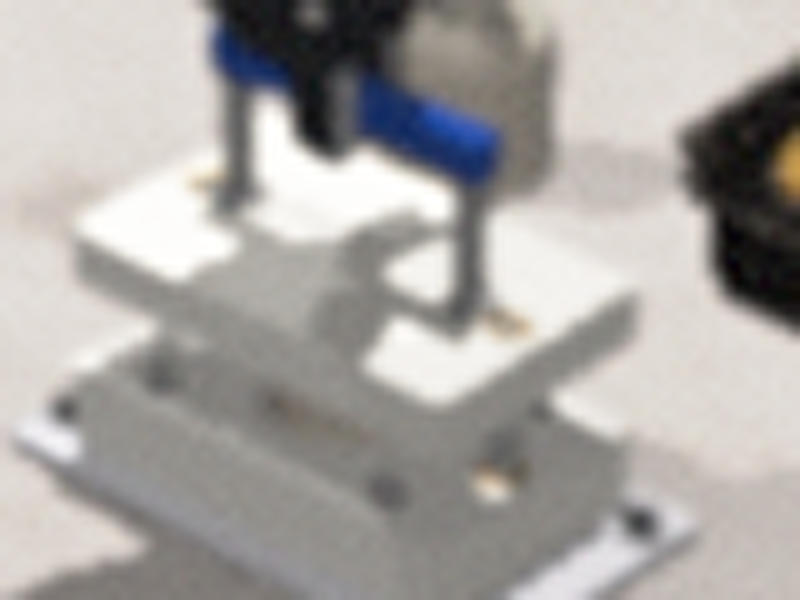

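```bash
python3 -m pendant '-0.1 0 0.3 0;0 0 0.4 0;0 0 0.3 0;0 0 0 0;0 0 0 0'
python3 go.py .4641 -.1632 .11 -2.3
```

```text
clock: 9.42
tcp_pos: [0.4645, -0.1636, 0.1208]
orientation: [3.127, -0.061, 0.041]
contact_force: [0.0, -0.2, -4.3]
grip_width: 0.0125
tcp [ 0.4645 -0.1636  0.1208] F [ 0.04 -0.23 -4.33] w 0.0125 xaxis yaw -2.22 zaxis [ 0.026 -0.014 -1.   ] tool shift cm [-0.07 -0.05  1.08] turn about tool z 0.08 t 9.4167
```

```bash
python3 -m pendant '0 0 0.2 0;0 0 0.2 0;0 0 0.1 0;0 0 0 0;0 0 0 0'
python3 go.py .4641 -.1632 .11 -2.3;python3 - <<'E'
from fit import *
f=snap('scene','scene11')
crop('scene11',285,200,365,260,10,'s11')
E
```

```text
clock: 9.83
tcp_pos: [0.4651, -0.1634, 0.1155]
orientation: [3.128, -0.061, 0.042]
contact_force: [0.9, 1.3, -3.7]
grip_width: 0.012
tcp [ 0.4651 -0.1634  0.1155] F [ 0.88  1.33 -3.67] w 0.012 xaxis yaw -2.21 zaxis [ 0.027 -0.014 -1.   ] tool shift cm [-0.12 -0.03  0.54] turn about tool z 0.09 t 9.8333
```

View pics/s11.png

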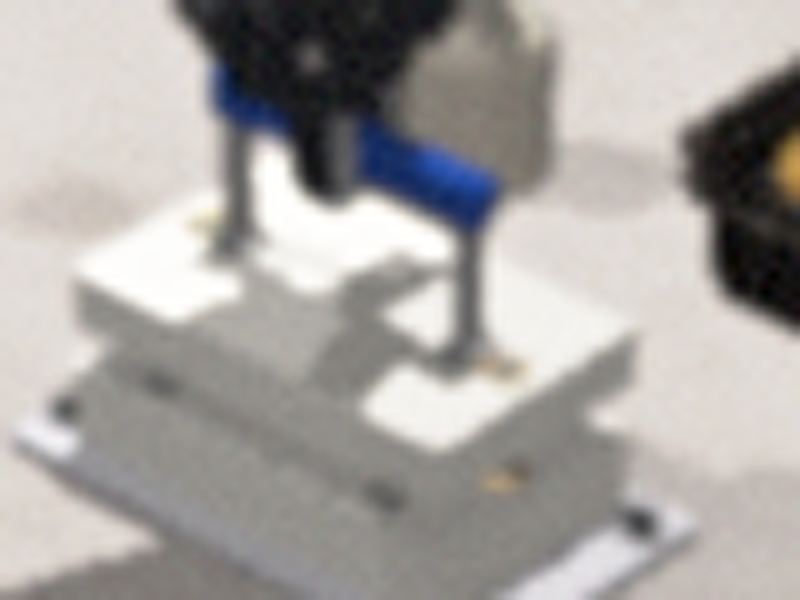

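```bash
python3 -m pendant '0 0 0.2 0;0 0 0.2 0;0 0 0 0;0 0 0 0'
python3 go.py .4641 -.1632 .11 -2.3
```

```text
clock: 10.22
tcp_pos: [0.4656, -0.1628, 0.1113]
orientation: [3.129, -0.06, 0.043]
contact_force: [0.9, 0.9, -4.3]
grip_width: 0.012
tcp [ 0.4656 -0.1628  0.1113] F [ 0.92  0.92 -4.26] w 0.012 xaxis yaw -2.18 zaxis [ 0.027 -0.013 -1.   ] tool shift cm [-0.15  0.04  0.12] turn about tool z 0.12 t 10.2167
```

```bash
python3 -m pendant '0 0 0.2 0;0 0 0.2 0;0 0 0.2 0;0 0 0 0;0 0 0 0'
python3 go.py .4641 -.1632 .10 -2.3
```

```text
clock: 10.63
tcp_pos: [0.4663, -0.163, 0.1056]
orientation: [3.129, -0.06, 0.044]
contact_force: [-1.3, 1.6, 1.7]
grip_width: 0.0128
tcp [ 0.4663 -0.163   0.1056] F [-1.27  1.55  1.66] w 0.0128 xaxis yaw -2.18 zaxis [ 0.028 -0.012 -1.   ] tool shift cm [-0.24  0.02  0.55] turn about tool z 0.12 t 10.6333
```

```bash
python3 -m pendant '0 0 0.2 0;0 0 0.2 0;0 0 0.2 0;0 0 0 0;0 0 0 0'
python3 go.py .4641 -.1632 .0984 -2.3
```

```text
clock: 11.05
tcp_pos: [0.4666, -0.163, 0.1007]
orientation: [3.131, -0.06, 0.044]
contact_force: [-2.2, 1.6, 4.5]
grip_width: 0.0123
tcp [ 0.4666 -0.163   0.1007] F [-2.16  1.62  4.48] w 0.0123 xaxis yaw -2.17 zaxis [ 0.028 -0.01  -1.   ] tool shift cm [-0.26  0.02  0.23] turn about tool z 0.13 t 11.05
```

```bash
python3 -m pendant '0 0 0.2 0;0 0 0.2 0;0 0 0.1 0;0 0 0 0;0 0 0 0'
python3 go.py .4641 -.1632 .0984 -2.3
```

```text
clock: 11.47
tcp_pos: [0.4668, -0.163, 0.0992]
orientation: [3.135, -0.06, 0.044]
contact_force: [-1.4, 2.0, 3.9]
grip_width: 0.0121
tcp [ 0.4668 -0.163   0.0992] F [-1.44  1.97  3.92] w 0.0121 xaxis yaw -2.18 zaxis [ 0.028 -0.006 -1.   ] tool shift cm [-0.27  0.02  0.08] turn about tool z 0.12 t 11.4667
```

```bash
python3 -m pendant '0 0 0.3 0;0 0 0.3 0;0 0 0.3 0'
python3 go.py .4641 -.1632 .0984 -2.3;python3 - <<'E'
from fit import *
f=snap('scene','scene12')
crop('scene12',285,200,365,260,10,'s12')
E
python3 go.py .4641 -.1632 .0984 -2.3
```

```text
clock: 11.72
tcp_pos: [0.4675, -0.1628, 0.0984]
orientation: [-3.137, 0.061, -0.044]
contact_force: [-15.9, 7.9, 50.2]
grip_width: 0.0122
tcp [ 0.4675 -0.1628  0.0984] F [-15.9    7.89  50.18] w 0.0122 xaxis yaw -2.23 zaxis [ 0.028  0.003 -1.   ] tool shift cm [-0.33  0.05 -0.01] turn about tool z 0.07 t 11.7167
tcp [ 0.4675 -0.1628  0.0984] F [-16.17   8.32  50.87] w 0.0126 xaxis yaw -2.23 zaxis [ 0.029  0.003 -1.   ] tool shift cm [-0.34  0.05 -0.01] turn about tool z 0.07 t 11.7667
```

View pics/s12.png

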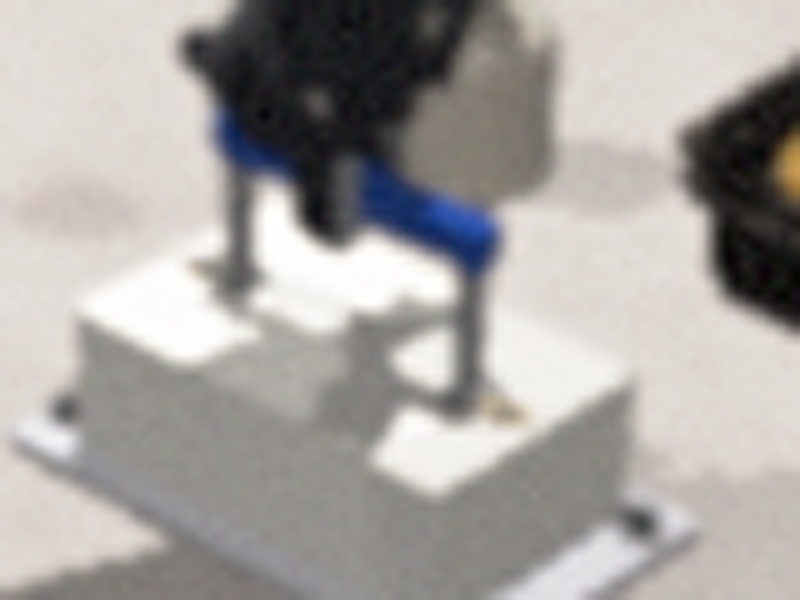

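```bash
python3 -m pendant '0 0 0.1 0;0 0 0.15 0'
python3 - <<'E'
from fit import *
o=r.get_obs();print(o['moment'],o['contact_force'],o['tcp_pos'])
f=snap('scene','scene13')
crop('scene13',325,225,355,260,20,'s13')
U=None
s=lambda x,y,*L:('scene13',285+x/10-.45,200+y/10-.45,L)
E
python3 go.py .4641 -.1632 .0984 -2.3
```

```text
clock: 11.93
tcp_pos: [0.4673, -0.1628, 0.0986]
orientation: [-3.134, 0.06, -0.046]
contact_force: [-4.5, 4.0, 17.9]
grip_width: 0.0121
[0.4952 1.6868 0.0628] [-4.5395  3.9684 17.9046] [ 0.4673 -0.1628  0.0986]
tcp [ 0.4674 -0.1628  0.0986] F [-5.52  4.74 19.96] w 0.0123 xaxis yaw -2.21 zaxis [ 0.029  0.006 -1.   ] tool shift cm [-0.33  0.06  0.01] turn about tool z 0.09 t 11.9833
```

View pics/s13.png

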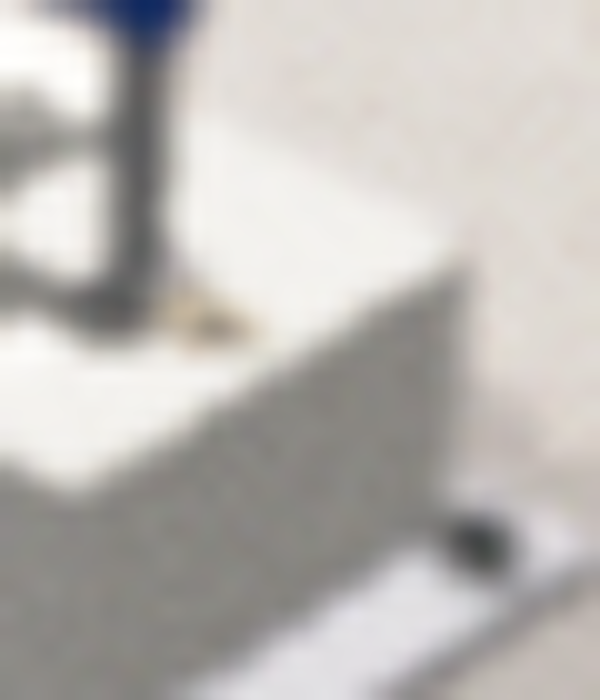

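Run:
```python
from fit import *
Rz=Ro.from_euler('z',-2.27,degrees=True).as_matrix()
P=lambda *L:np.array(proj('scene13',Rz@np.array(L)/1000+[.4613,-.1682,.038]))
for n,x,y in(('left',-48,80),('near',-48,-80),('right',48,-80),('back',48,80)):
    p=P(x,y,0);q=P(x,y,22);q2=P(x,y,24.7);print(n,'face',p,'top closed',q,'top +2.7',q2)
im=[cv2.imread(f'pics/scene{i}.png') for i in(12,13)]
big=cv2.resize(im[1][205:260,285:360],None,fx=10,fy=10,interpolation=cv2.INTER_CUBIC)
for n,x,y in(('left',-48,80),('near',-48,-80),('right',48,-80),('back',48,80)):
    for h,c in((22,(0,0,255)),(0,(0,160,0))):
        p=P(x,y,h);cv2.circle(big,(int((p[0]-285+.5)*10),int((p[1]-205+.5)*10)),4,c,1)
cv2.imwrite('pics/o13.png',big)
```

```text
left face [291.6594 236.561 ] top closed [291.5281 230.8594] top +2.7 [291.5119 230.1544]
near face [328.0506 255.4081] top closed [328.1686 249.4777] top +2.7 [328.1832 248.7441]
right face [347.7149 242.9915] top closed [347.9613 237.2262] top +2.7 [347.9918 236.5133]
back face [311.6359 225.5941] top closed [311.6375 220.0483] top +2.7 [311.6377 219.3628]
```

View pics/o13.png

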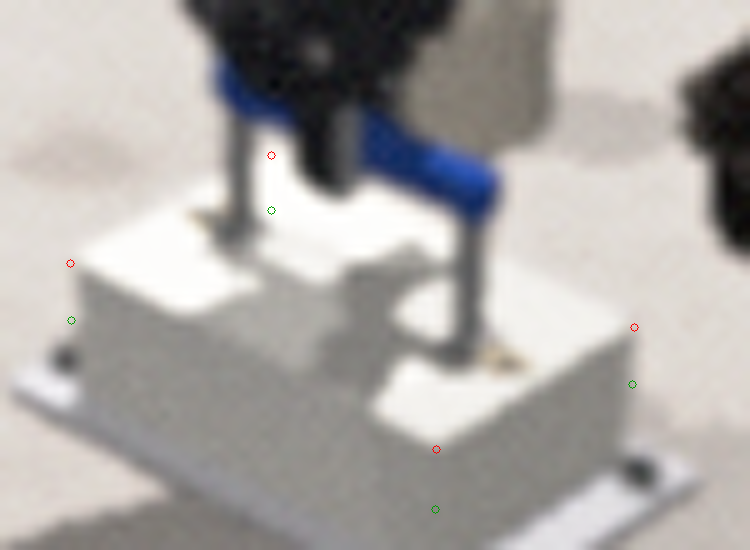

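```bash
cat > slope.py <<'E'
from fit import *
def edge(fn,u0,u1,guess,half=4):
    g=cv2.cvtColor(cv2.imread(f'pics/{fn}.png'),cv2.COLOR_BGR2GRAY).astype(float)
    pts=[]
    for u in range(u0,u1+1):
        c=guess(u);vs=np.arange(int(c-half),int(c+half)+1);col=g[vs,u];d=-np.diff(col)
        d=np.clip(d,8,None)-8
        if d.sum()>30: pts.append((u,(d*(vs[:-1]+.5)).sum()/d.sum()))
    p=np.array(pts);k=np.polyfit(p[:,0],p[:,1],1);e=p[:,1]-np.polyval(k,p[:,0])
    m=abs(e)<.5;k=np.polyfit(p[m,0],p[m,1],1);return k[0],np.polyval(k,(u0+u1)/2),e.std(),m.sum()
if __name__=='__main__':
    import sys
    # lower, scene0: near (328.05,255.4) right (347.7,243.0)
    print('lower -y',edge('scene0',331,344,lambda u:255.0-.6315*(u-328.05)),'model -.6315 mid', 255.4081-.6315*(337.5-328.05))
    for f in sys.argv[1:]: print(f,'upper -y',edge(f,331,344,lambda u:249.5-.62*(u-328.2)),'closed -.619 tilted -.655; mid',249.4777-.619*(337.5-328.17))
E
python3 slope.py scene12 scene13
```

```text
lower -y (np.float64(-0.6178571675083643), np.float64(249.23132010935436), np.float64(0.11301015561126475), np.int64(14)) model -.6315 mid 249.440425
scene12 upper -y (np.float64(-0.6198140683008737), np.float64(243.5561704232461), np.float64(0.3087537683652404), np.int64(12)) closed -.619 tilted -.655; mid 243.70243000000002
scene13 upper -y (np.float64(-0.6271641789494007), np.float64(243.50262420062074), np.float64(0.316314868388042), np.int64(13)) closed -.619 tilted -.655; mid 243.70243000000002
```

```bash
cat > st.py <<'E'
from fit import *
o=r.get_obs();R=Ro.from_rotvec(o['orientation']).as_matrix();print(o['tcp_pos'],'z',R[:,2].round(4),'F',o['contact_force'].round(1),'M',o['moment'].round(2),o['clock'])
E
python3 -m pendant '0.2 0 0.1 0;0.2 0 0.1 0;0.2 0 0.1 0' >/dev/null; python3 st.py
```

```text
[ 0.4674 -0.1626  0.0985] z [ 0.0188  0.0132 -0.9997] F [-13.5   5.1  27.2] M [0.43 3.07 0.  ] 12.2333
```

```bash
python3 -m pendant '0.2 -0.1 0.1 0;0.2 -0.1 0.1 0;0.2 -0.1 0.1 0' >/dev/null; python3 st.py;python3 -m pendant '0.2 -0.1 0.1 0;0.2 -0.1 0.1 0;0.2 -0.1 0.1 0' >/dev/null; python3 st.py
```

```text
[ 0.4673 -0.1625  0.0985] z [ 0.0095  0.0158 -0.9998] F [-13.2   3.   25.7] M [-0.27  2.89  0.16] 12.4833
[ 0.4672 -0.1625  0.0986] z [ 0.0008  0.0181 -0.9998] F [-13.9   2.6  25.2] M [-0.37  2.63  0.21] 12.7333
```

```bash
python3 -m pendant '0 0 0.1 0;0 0 0.15 0' >/dev/null; python3 st.py; python3 -c "
from fit import *
snap('scene','scene14');snap('top','top14')"; python3 st.py; python3 slope.py scene12 scene13 scene14
```

```text
[ 0.4672 -0.1625  0.0986] z [ 0.0016  0.02   -0.9998] F [-9.9  6.1 29.6] M [0.47 1.87 0.17] 12.9
[ 0.4672 -0.1626  0.0986] z [ 0.0016  0.02   -0.9998] F [-8.7  6.5 24.4] M [0.29 1.67 0.13] 13.0
lower -y (np.float64(-0.6178571675083643), np.float64(249.23132010935436), np.float64(0.11301015561126475), np.int64(14)) model -.6315 mid 249.440425
scene12 upper -y (np.float64(-0.6198140683008737), np.float64(243.5561704232461), np.float64(0.3087537683652404), np.int64(12)) closed -.619 tilted -.655; mid 243.70243000000002
scene13 upper -y (np.float64(-0.6271641789494007), np.float64(243.50262420062074), np.float64(0.316314868388042), np.int64(13)) closed -.619 tilted -.655; mid 243.70243000000002
scene14 upper -y (np.float64(-0.6164173030230443), np.float64(243.57446747533714), np.float64(0.29001987617749475), np.int64(12)) closed -.619 tilted -.655; mid 243.70243000000002
```

```bash
python3 - <<'E'
from fit import *
from slope import edge
F=[r.grab_frame('scene')['color'].astype(float) for _ in range(8)]
cv2.imwrite('pics/avg15.png',np.mean(F,0)[:,:,::-1].round().astype(np.uint8))
print('now avg',edge('avg15',331,344,lambda u:249.5-.62*(u-328.2)))
Rz=Ro.from_euler('z',-2.27,degrees=True).as_matrix()
for n,z,t in (('scene11',.0551,[-.027,.014,1]),('scene10',.0713,[-.026,.014,1])):
    T=Ro.align_vectors([t],[[0,0,1]])[0].as_matrix()
    P=lambda T,x,y:np.array(proj('scene11',T@Rz@np.array([x,y,22])/1000+[.4613,-.1682,z]))
    for nm,TT in(('tilt',T),('flat',np.eye(3))):
        a=P(TT,-48,-80);b=P(TT,48,-80);print(n,nm,'model slope',(b-a)[1]/(b-a)[0])
    a=P(T,-48,-80);print(edge(n,331,344,lambda u:a[1]-.64*(u-a[0])))
# +y-parallel edge (-x face, left->near), shadow free part
E
python3 st.py
```

```text
now avg (np.float64(-0.6160526532928303), np.float64(243.56660101904092), np.float64(0.2685193000166459), np.int64(12))
scene11 tilt model slope -0.6438987543776589
scene11 flat model slope -0.6091966152028557
(np.float64(-0.6416585124019064), np.float64(239.24531451796312), np.float64(0.45664775764490134), np.int64(12))
scene10 tilt model slope -0.6334166728796454
scene10 flat model slope -0.5998145534495032
(np.float64(-0.6216685088193526), np.float64(234.8731751251101), np.float64(0.4674101185315199), np.int64(12))
[ 0.4672 -0.1626  0.0986] z [ 0.0016  0.0199 -0.9998] F [-7.9  5.8 24.9] M [0.25 1.71 0.12] 13.4
```

Run:
```python
from fit import *
im=cv2.imread('pics/avg15.png')[205:260,285:360]
cv2.imwrite('pics/a15.png',cv2.resize(im,None,fx=10,fy=10,interpolation=cv2.INTER_CUBIC))
from slope import edge
g=cv2.cvtColor(cv2.imread('pics/avg15.png'),cv2.COLOR_BGR2GRAY).astype(float)
def pts(fn,us,f):
    g=cv2.cvtColor(cv2.imread(f'pics/{fn}.png'),cv2.COLOR_BGR2GRAY).astype(float);o=[]
    for u in us:
        c=f(u);vs=np.arange(int(c-4),int(c+4)+1);d=np.clip(-np.diff(g[vs,u]),8,None)-8
        o.append((u,(d*(vs[:-1]+.5)).sum()/max(d.sum(),1e-6)-c))
    return np.array(o).round(2)
print('upper resid vs closed model\n',pts('avg15',list(range(293,302))+list(range(323,328)),lambda u:230.86+.508*(u-291.53)).tolist())
print('lower scene0\n',pts('scene0',range(294,327),lambda u:236.56+.518*(u-291.66)).tolist())
```

```text
upper resid vs closed model
 [[293.0, -0.17], [294.0, -0.29], [295.0, -0.31], [296.0, -0.31], [297.0, -0.29], [298.0, -0.32], [299.0, -0.28], [300.0, -0.33], [301.0, -0.3], [323.0, -246.85], [324.0, -1.45], [325.0, -1.73], [326.0, -1.73], [327.0, -0.97]]
lower scene0
 [[294.0, -0.21], [295.0, -0.23], [296.0, -0.3], [297.0, -0.35], [298.0, -0.2], [299.0, -0.15], [300.0, -1.56], [301.0, -0.06], [302.0, -0.15], [303.0, -0.19], [304.0, -0.19], [305.0, -0.2], [306.0, -0.24], [307.0, -0.21], [308.0, -0.28], [309.0, -0.22], [310.0, -0.27], [311.0, -0.3], [312.0, -0.34], [313.0, -0.32], [314.0, -0.43], [315.0, -0.38], [316.0, -0.26], [317.0, -0.17], [318.0, -0.2], [319.0, -0.16], [320.0, -0.31], [321.0, -0.14], [322.0, -0.84], [323.0, -1.34], [324.0, -0.04], [325.0, -0.03], [326.0, -0.09]]
```

View pics/a15.png

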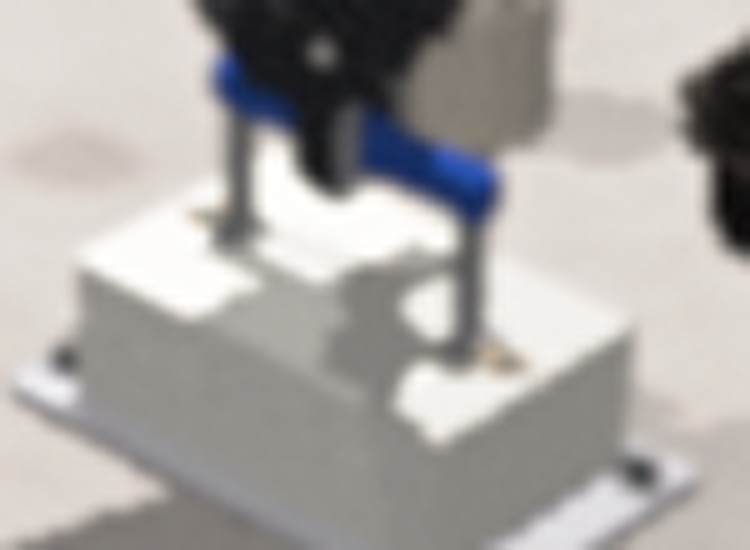

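```bash
python3 st.py; python3 -c "
from bench import r
print(r.hand_in())"; python3 st.py
```

```text
[ 0.4672 -0.1626  0.0986] z [ 0.0016  0.0199 -0.9998] F [-7.9  5.8 24.9] M [0.25 1.71 0.12] 13.4
the job is handed in; nothing more can be done
None
the job is handed in; nothing more can be done
```

The upper half is on both dowels and pressed shut. I handed the job in at 13.4 s with the gripper still holding the blue handle and pushing down. The move took it off the prongs by its handle (raised about 29 mm, drawn out about 12 cm towards the stand's -x), then straight down onto the dowels. I steered clear of the hand press and the clamps, though I did not check their places in a picture afterwards.

**Last checks before handing in:**
- **Push:** steady at about 25 N down; 8 to 10 N is needed. About 10 N of sideways push remains.
- **Closure:** the tool came to rest at 0.0986 m, against 0.0984 m reckoned for a shut mould. The upper half's edges in the averaged scene picture match a flat, shut mould to about 0.4 mm. I could not read the ejector itself.

**What disagreed or went off plan:**
- The scene and top cameras differed by about 8 mm on where the lower half is. I lined up mainly by the scene camera's relative view and let the dowel noses guide the rest.
- The tool had drifted about 1.6° out of upright. I worked the lean across the bar out while pressed. A lean of about 1.1° along the bar remains in the tool, and no tilt shows in the mould.
- One push read about 50 N at the wrist for a moment. That is under the 120 N wrist limit, and it went through the finger pads holding the bar, not the gripper's body. I eased it off straight after.

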